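# Build up a bending tool on the press base

## Task

Set up the bending tool on the grey press base, one piece after another: first the packer plate with the two holes, on it the die with the wide groove (not the one with the narrow groove), then the plain aluminium blank across the groove of that die, and last the punch, tang upwards, on the blank over the middle of the groove. Each piece must lie flat, centred and square on the one below, with all long sides running the same way. Leave the narrow-groove die, the tape roll and the pliers where they are.

Things in the scene. Friction and masses are not known exactly. Their poses are not given: they have to be found in the camera images.
- press_base: Grey cast plate fixed to the bench, 100 mm (its x) by 130 mm (its y, the long way) by 16 mm high, with two dark slots across it and four small flush screws in the corners; the top is flat. Origin at the centre of its underside, z up. It stands in a different place at each start.
- packer: Loose bright steel plate, 54 mm (x) by 110 mm (y, long) by 14 mm thick, with two 12 mm through holes on its long centre line, 36 mm either side of the middle; 0.5 kg. Origin at the centre of its underside, z up. Either way round will do.
- die_wide: Loose dark steel die block, 44 mm (x) by 100 mm (y, long) by 36 mm high, with a 36 mm wide, 12 mm deep, brightly milled groove along x across the middle of its top, between two 32 mm long lands. At mid-length the solid is 24 mm high: grip it there across 44 mm below the groove. About 0.7 kg. Origin at the centre of its underside, z up; starts groove up. Either way round will do.
- die_narrow: Spare die, to be left alone: dark steel block of the same outer size as die_wide, 44 x 100 x 36 mm, but with a groove (bright floor) only 12 mm wide. Origin at the centre of its underside.
- blank: Loose plain flat aluminium plate without holes, 36 mm (x) by 90 mm (y, long) by 10 mm thick; 0.1 kg. Origin at the centre of its underside, z up. Its long way goes across the die's groove, resting on both lands. Either way round will do.
- punch: Loose bright steel punch, 54 mm high, standing on its nose with the tang up. Flat nose 40 mm (x) by 28 mm (y), z 0 to 18 mm; shoulder 40 by 80 mm (y, long), z 18 to 34 mm; tang 24 mm (x) by 60 mm (y), z 34 to 54 mm, to be gripped across its 24 mm; about 0.4 kg. Origin at the centre of the nose's underside, z up. Either way round will do.
- tape_roll: Bystander: grey roll of tape lying flat right beside the work, 94 mm across, 25 mm high. Origin at the centre of its underside.
- pliers: Bystander: pliers with red handles lying flat, 63 x 178 x 12 mm. Origin at the centre of their underside.
Mind the look-alikes: they are no part of the job. What is meant by the punch is not yellow, and is the larger of those in its own colour.

How it is judged:
By the outcome, as a careful person would: the job done as asked, in the order asked, and still so for the second after the job is handed in, with the robot touching nothing.
It also fails if it takes over 112 s, if anything falls off the work surface, if the arm or the gripper's body presses on something with over 40 N, if the wrist force passes 120 N, or if a joint passes its speed limit or range.

## Robot

A 6-joint arm with a two-finger parallel gripper is mounted at the origin on a cart in front of the work surface, level with it; the furniture and walls round the work are solid. World frame = base frame: x ahead of the robot, y to its left, z up, the work surface at z = 0. Lengths are in m, angles in rad, forces in N, time in s.
With the tool pointing down it reaches from about 0.425 to 0.95 m from the base axis. Payload 3.5 kg.
Tool frame: the origin (TCP) lies midway between the tips of the shut fingers; the grasp point (between the pads) lies 19 mm behind it (ctrl.hold_point_z is the distance from the TCP to the grasp point, in m); z points along the fingers, y is the line along which they close (so a half turn about z gives the same grasp; the last joint's range is limited). The gripper opens to 85 mm and grips with 20 to 120 N. Pads are 22 mm wide; open, the fingers measure 114 mm over their backs; the gripper's body (76 mm by 85 mm) begins 54 mm behind the grasp point. The pads swing forward as they close: fully open they stand 13 mm farther back than shut.
Start: joints at [-1.427, 0.286, 1.577, -0, 1.279, -0.15], TCP at [0.195, -0.646, 0.207] pointing down, gripper open.
Joint ranges: [-2.77, 2.77], [-0.9, 2.22], [0.21, 2.48], [-1.53, 4.67], [0.24, 2.81], [-2.84, 2.84]. Speed limits (rad/s): [2.79, 2.79, 3.14, 3.14, 3.14, 3.14].

## Interface

Orientations are given as a unit quaternion [x, y, z, w].
In Python, from plant import readout, cams, sign_off, ctrl gives the robot as it stands. The module is installed in compiled form; this text tells all that it offers.
- The arm moves only by the tool step_arm, never from a script. Its argument "increments" is a list of rows, each a list of 2 entries, a list of its own where there are three numbers: the shift along the world's x, y, z in mm, then the turn, a rotation vector about the world's x, y, z in rad. In form: [[[x, y, z], [rx, ry, rz]], ...]. A call has 1 to 8 rows; each row shifts and turns the commanded pose from where the row before left it; what a row does not reach is not made up. A row lasts 1/12 s, in which the tool goes at most 41.7 mm and 7.16 degrees, less where a joint would pass 70% of its speed; a pose out of reach is approached as far as the arm can. A call is refused whole if a number of a shift passes 41.7 or a number of a turn 0.125, either way. A call with a gripper value outside its range is refused whole. "fingers" is the opening, from -1 (shut) to 1 (fully open), set as the call begins (left out, the last holds). The fingers move at their own pace and stop on an object; "grip_force" is the grip in N (left out, the last holds). Time passes only in rows, so rows that do not move let the fingers close. It gives the time, the measured TCP pose, the force, the opening and the grip force at its end, in the units of the state.
- readout.get_state(): the state, without advancing time (a new reading comes with each control period).
- cams.read_camera(name): name is "side" or "top" or "wrist"; returns the picture (400x640x3 uint8, red, green, blue); there is no depth.
- cams.get_calibration(name): a dict with "fx", "fy", "cx", "cy" (pixels), "distortion" ([k1, k2, p1, p2, k3] as OpenCV has them; the pictures are not rectified), "eye" and "rotation" of the camera in the world; the wrist camera has in their place "T_tool_cam" (4x4, takes a point from camera to tool coordinates, whose origin is the TCP and whose axes are the flange's). Camera axes: x right, y up, looking along -z (the intrinsics and any distortion apply to the point x, -y, -z); pixel columns grow to the right and rows downward; lengths in m; the calibration is good to about 2 mm. A picture is of the moment at which its call begins: read the wrist's pose just before it. get_calibration takes no time and is no camera call.
- sign_off(): hands the job in; it is judged then, once.
The state is a dict: "time": time; "qpos": joint angles; "dq": joint speeds; "joint_efforts": joint torques, N m; "eef_pos": TCP position; "tcp_rot": TCP orientation; "contact_force": force on the tool from outside, world axes, zero at the start; "wrist_torque": the same for the moment, N m; "opening": opening from 0.0 (shut) to 1.0 (fully open); "finger_force": force on a finger pad.
Only numpy, scipy, OpenCV 4.12 (cv2) and the standard library are available. Lean on these libraries where they do the work, as an engineer would, in place of code of your own. Each camera call takes 0.05 s, during which the arm holds its last target. There are 200 camera calls.

## Working session

There is one attempt and no reset: what is moved stays moved. The work goes in short steps, Python scripts to look and compute and a tool call to move; the robot and the scene stay as the last step left them, time stands still between calls to the robot, and variables do not carry over. Pictures are saved under pics/ and viewed, at most 14 in all, crops included, and the job is handed in when it is done.

Besides the shell and the picture viewer there is one more tool, called by a JSON object that holds its "name" and its "arguments". step_arm: Moves the arm, as the interface text tells. Its arguments: {"type":"object","properties":{"increments":{"type":"array","items":{"type":"array"}},"fingers":{"type":"number"},"grip_force":{"type":"number"}},"required":["increments"]}

```bash
mkdir -p pics
python3 - <<'E'
from plant import readout,cams,ctrl
import cv2,json,numpy as np
s=readout.get_state(); print({k:np.round(v,3).tolist() for k,v in s.items()}, ctrl.hold_point_z)
for n in ("top","side","wrist"):
    cv2.imwrite(f"pics/{n}0.png",cams.read_camera(n)[:,:,::-1]); c=cams.get_calibration(n)
    print(n,{k:np.round(v,4).tolist() for k,v in c.items()})
E
```

```text
{'time': 0.0, 'qpos': [-1.427, 0.287, 1.578, -0.0, 1.279, -0.15], 'dq': [-0.0, 0.0, -0.0, -0.0, -0.002, 0.0], 'joint_efforts': [0.0, -40.599, -29.262, -0.0, 0.006, -0.0], 'eef_pos': [0.195, -0.645, 0.206], 'tcp_rot': [0.989, 0.146, 0.0, -0.001], 'contact_force': [-0.458, 1.062, -0.687], 'wrist_torque': [-0.044, -0.025, 0.088], 'finger_force': 0.0, 'opening': 1.003} 0.0187
top {'fx': 507.9326, 'fy': 507.9326, 'cx': 313.2417, 'cy': 200.94, 'distortion': [-0.1139, 0.0, 0.0, 0.0, 0.0], 'eye': [0.3556, 0.1206, 1.5854], 'rotation': [-0.0377, 0.0321, 0.7153, -0.6971]}
side {'fx': 423.3342, 'fy': 423.3342, 'cx': 317.1515, 'cy': 195.4646, 'distortion': [-0.034, 0.0, 0.0, 0.0, 0.0], 'eye': [0.8197, 0.5844, 0.9272], 'rotation': [0.0854, 0.2709, 0.9159, 0.2838]}
wrist {'fx': 335.309, 'fy': 335.309, 'cx': 316.4683, 'cy': 200.7888, 'distortion': [0.0228, 0.0, 0.0, 0.0, 0.0], 'T_tool_cam': [[0.0004, 0.9596, 0.2815, 0.0725], [1.0, -0.0003, -0.0004, -0.001], [-0.0003, 0.2815, -0.9596, -0.1667], [0.0, 0.0, 0.0, 1.0]]}
```

View pics/top0.png

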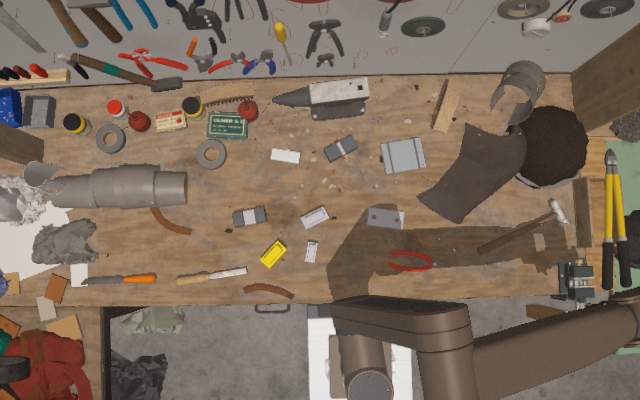

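View pics/side0.png

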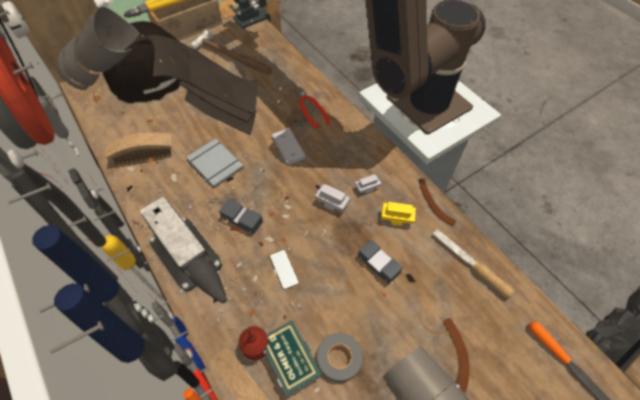

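Run:
```python
import cv2,numpy as np
t=cv2.imread("pics/top0.png")
a=cv2.resize(t[130:280,225:440],None,fx=3.7,fy=3.7,interpolation=cv2.INTER_CUBIC)
cv2.imwrite("pics/topc.png",a)
s=cv2.imread("pics/side0.png"); cv2.imwrite("pics/sidec.png",cv2.resize(s[85:295,180:430],None,fx=2.8,fy=2.8,interpolation=cv2.INTER_CUBIC))
```

```text
(no output)
```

View pics/topc.png

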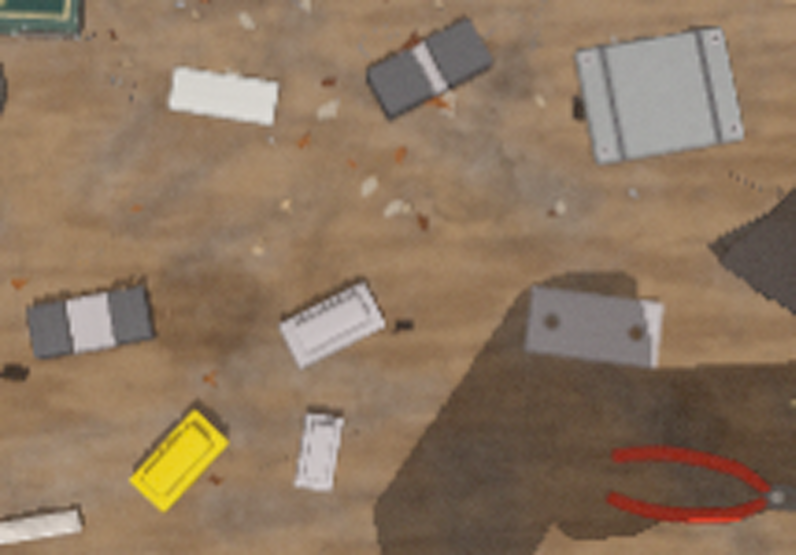

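View pics/sidec.png

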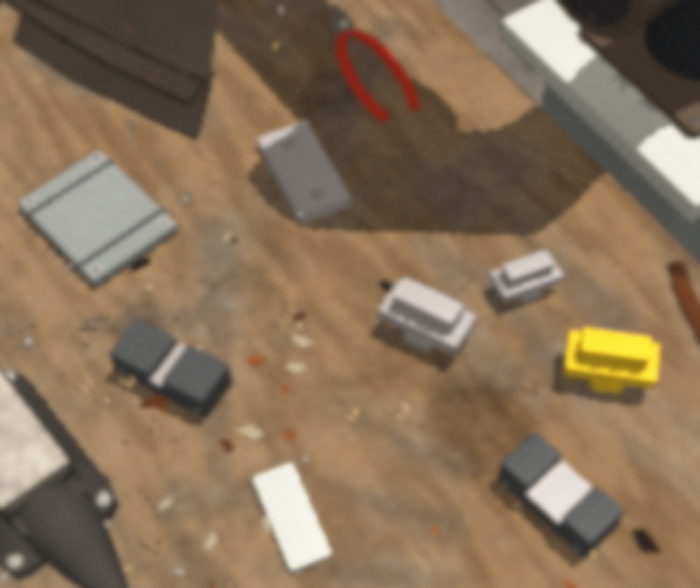

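```bash
cat > h.py <<'E'
import numpy as np, cv2
from scipy.spatial.transform import Rotation as R
from scipy.optimize import least_squares
from plant import readout,cams,ctrl
def campose(n,st=None):
    c=cams.get_calibration(n)
    K=np.array([[c['fx'],0,c['cx']],[0,c['fy'],c['cy']],[0,0,1.]]);D=np.array(c['distortion'])
    if n=='wrist':
        T=np.array(c['T_tool_cam']);Rt=R.from_quat(st['tcp_rot']).as_matrix()
        return K,D,Rt@T[:3,:3],np.array(st['eef_pos'])+Rt@T[:3,3]
    r=np.array(c['rotation']);M=R.from_quat(r).as_matrix() if r.size==4 else r
    return K,D,M,np.array(c['eye'])
def proj(cp,P):
    K,D,M,e=cp; q=(np.atleast_2d(P)-e)@M*[1,-1,-1]
    return cv2.projectPoints(q,np.zeros(3),np.zeros(3),K,D)[0][:,0]
def unproj(cp,uv,z):
    K,D,M,e=cp; n=cv2.undistortPoints(np.array(uv,float).reshape(-1,1,2),K,D)[:,0]
    d=np.c_[n[:,0],-n[:,1],-np.ones(len(n))]@M.T
    return e+d*((z-e[2])/d[:,2])[:,None]
def fit(cp,uv,z,lx,ly):
    """rectangle lx by ly (long=y) at height z from 4 corner pixels in order; returns x,y (mm),yaw of long axis deg, rms px"""
    P=unproj(cp,uv,z); c=P.mean(0)[:2]; best=None
    m=np.array([[-1,-1],[1,-1],[1,1],[-1,1]])*[lx/2,ly/2]
    for mm in (m,m[::-1]):
      for k in range(4):
        def f(p):
            cs,sn=np.cos(p[2]),np.sin(p[2]); w=np.roll(mm,k,0)@np.array([[cs,sn],[-sn,cs]])+p[:2]
            return (proj(cp,np.c_[w,np.full(4,z)])-np.array(uv)).ravel()
        for a in (0,1.5,-1.5):
            s=least_squares(f,[*c,a])
            if best is None or s.cost<best.cost-1e-6: best=s
    x,y,a=best.x; a=(np.degrees(a)+90)%180-90
    return np.round([x*1e3,y*1e3,a,np.sqrt(best.cost*2/8)],2)
def snap(name,st=None):
    st=readout.get_state(); im=cams.read_camera('wrist'); cv2.imwrite(f'pics/{name}.png',im[:,:,::-1])
    np.save(f'pics/{name}.npy',np.r_[st['eef_pos'],st['tcp_rot']])
    return st
def load(name):
    a=np.load(f'pics/{name}.npy'); return campose('wrist',dict(eef_pos=a[:3],tcp_rot=a[3:]))
E
python3 - <<'E'
from h import *
cp=campose('top')
g=lambda c:(np.array(c)+.5)/3.7-.5+[225,130]
for n,z,lx,ly,c in [('base',.016,.1,.13,[(577,48),(718,27),(743,137),(603,163)]),
 ('packer',.014,.054,.11,[(530,286),(662,303),(655,366),(526,350)]),
 ('die',.036,.044,.1,[(28,303),(145,286),(154,340),(38,357)]),
 ('narrow',.036,.044,.1,[(368,69),(468,18),(492,62),(391,117)]),
 ('blank',.010,.036,.09,[(174,68),(279,82),(273,124),(169,107)]),
 ('punch',.034,.04,.08,[(281,323),(362,282),(385,325),(303,366)])]:
    print(n,fit(cp,g(c),z,lx,ly))
print(unproj(cp,[(390,260),(211,153),(311,252),(273,253)],.02).round(3))
E
```

```text
base [ 649.39 -155.02    8.97    0.94]
packer [ 4.5324e+02 -9.0080e+01 -8.4500e+00  2.4000e-01]
die [4.6661e+02 3.2823e+02 7.2400e+00 3.7000e-01]
narrow [6.7346e+02 4.1280e+01 2.6400e+01 5.2000e-01]
blank [ 6.5860e+02  2.1615e+02 -9.9600e+00  2.0000e-01]
punch [459.58 128.17  25.45   0.53]
[[ 0.323 -0.1    0.02 ]
 [ 0.671  0.449  0.02 ]
 [ 0.354  0.142  0.02 ]
 [ 0.354  0.259  0.02 ]]
```

Candidates seen (top image): bright-steel large punch (315,216), small grey look-alike (311,252), yellow look-alike (273,253). The large grey one is meant. Dies: the one at (249,216) has the wide bright groove, so it is die_wide. The one at (341,149) has a thin strip, so it is the narrow spare. The base is at (403,156), packer with holes at (386,217), blank at (286,156), and both crops confirm these. Next I'll check how tall the dark sheet object near the path is.

Run:
```python
from h import *
a,b=campose('top'),campose('side')
for t,s in [((418,197),(250,133)),((462,220),(250,133)),((462,220),(257,95)),((418,197),(187,97))]:
    f=lambda P:np.r_[proj(a,P)[0]-t,proj(b,P)[0]-s]
    r=least_squares(f,[.5,-.3,.1]); print(t,s,r.x.round(3),r.cost.round(1))
```

```text
(418, 197) (250, 133) [ 0.516 -0.198  0.   ] 0.1
(462, 220) (250, 133) [ 0.446 -0.397 -0.229] 5.0
(462, 220) (257, 95) [ 0.43  -0.328  0.002] 14.8
(418, 197) (187, 97) [ 0.583 -0.216  0.155] 947.5
```

{"name": "step_arm", "arguments": {"increments": [[[13,27,10],[0,0,0.08]],[[13,27,10],[0,0,0.08]],[[13,27,10],[0,0,0.08]],[[13,27,10],[0,0,0.08]],[[13,27,10],[0,0,0.08]],[[13,27,10],[0,0,0.08]],[[13,27,10],[0,0,0.08]],[[13,27,10],[0,0,0.08]]], "fingers": 1}}

```text
time: 0.82
eef_pos: [0.2998, -0.4284, 0.2871]
tcp_rot: [0.892, 0.452, 0.0, -0.0]
contact_force: [0.8, 0.1, 0.1]
opening: 1.002
finger_force: 0.0
```

{"name": "step_arm", "arguments": {"increments": [[[20,32,0],[0,0,0.08]],[[20,32,0],[0,0,0.08]],[[20,32,0],[0,0,0.08]],[[20,32,0],[0,0,0.08]],[[20,32,0],[0,0,0.08]],[[20,32,0],[0,0,0.08]],[[20,32,0],[0,0,0.08]],[[20,32,0],[0,0,0.08]]]}}

```text
time: 1.48
eef_pos: [0.46, -0.1722, 0.2869]
tcp_rot: [0.705, 0.71, 0.0, 0.0]
contact_force: [1.3, -0.3, 0.2]
opening: 0.998
finger_force: 0.0
```

{"name": "step_arm", "arguments": {"increments": [[[30,18,-22],[0,0,0]],[[30,18,-22],[0,0,0]],[[30,18,-22],[0,0,0]],[[0,0,0],[0,0,0]],[[0,0,0],[0,0,0]]]}}

```text
time: 1.9
eef_pos: [0.5489, -0.1184, 0.2178]
tcp_rot: [0.705, 0.709, -0.001, -0.003]
contact_force: [-0.2, -0.3, 0.1]
opening: 0.998
finger_force: 0.0
```

Run:
```python
from h import *
s=snap('w1'); print(np.round(s['eef_pos'],4),R.from_quat(s['tcp_rot']).as_euler('xyz',degrees=True).round(2),s['qpos'],s['time'],s['dq'])
```

```text
[ 0.5489 -0.1184  0.2178] [-1.7966e+02 -1.3000e-01  9.0330e+01] [-3.92981592e-01  3.23458066e-02  1.84367963e+00 -2.21216113e-04
  1.27189717e+00 -3.98738794e-01] 1.9 [-0.03730571 -0.06444632 -0.02206259 -0.00867096  0.00745006 -0.00504407]
```

View pics/w1.png

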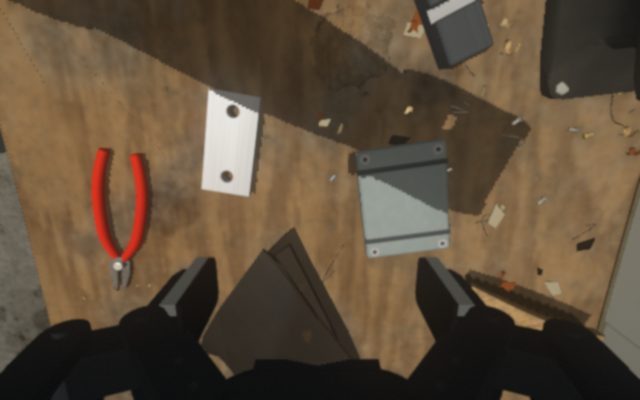

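```bash
cat >> h.py <<'E'
def refine(im,cp,z,lx,ly,p0,s=4,iters=3,sides=(0,1,2,3)):
    """edge-based refinement; p0=(x mm,y mm,deg). Returns pose, per-side residual mean/spread (mm) and dims"""
    g=cv2.GaussianBlur(cv2.cvtColor(im,cv2.COLOR_BGR2LAB),(0,0),.8).astype(np.float32)
    p=np.array([p0[0],p0[1],np.radians(p0[2])])
    for it in range(iters):
        cs,sn=np.cos(p[2]),np.sin(p[2]);A=np.array([[cs,-sn],[sn,cs]]);pts=[];w=s if it==0 else s*.6
        for k,(n,h,L) in enumerate([((1,0),lx/2,ly),((0,1),ly/2,lx),((-1,0),lx/2,ly),((0,-1),ly/2,lx)]):
            if k not in sides: continue
            n=np.array(n);t=np.array([-n[1],n[0]])
            for u in np.linspace(-.4,.4,25)*L*1e3:
                d=np.arange(-w,w+.01,.2); q=p[:2]+(np.outer(h*1e3+d,n)+u*t)@A.T
                px=proj(cp,np.c_[q/1e3,np.full(len(d),z)]).astype(np.float32)
                v=cv2.remap(g,px[:,:1],px[:,1:],cv2.INTER_LINEAR)[:,0]
                G=np.abs(np.gradient(cv2.GaussianBlur(v,(1,0*2+1),0) if 0 else v,axis=0)).sum(1); G=np.convolve(G,np.ones(5)/5,'same'); G[:3]=G[-3:]=0
                i=int(G.argmax()); 
                if G[i]>.4: pts.append((k,u,h*1e3+d[i],*(n*(h*1e3+d[i])+u*t)))
        P=np.array(pts); loc=P[:,3:]; W=loc@A.T+p[:2]; K=P[:,0].astype(int)
        N=np.array([(1,0),(0,1),(-1,0),(0,-1)]);H=np.array([lx,ly,lx,ly])*500
        def f(r):
            c,q=np.cos(r[2]),np.sin(r[2]); l=(W-r[:2])@np.array([[c,-q],[q,c]])
            return (l*N[K]).sum(1)-H[K]
        p=least_squares(f,p,loss='soft_l1',f_scale=.4).x
    r=f(p)
    return np.round([p[0],p[1],np.degrees(p[2])],2),[(k,int((K==k).sum()),round(float(np.median(r[K==k])),2),round(float(r[K==k].std()),2)) for k in sides if (K==k).any()]
E
python3 - <<'E'
from h import *
cp=load('w1'); im=cv2.imread('pics/w1.png')
for n,z,lx,ly,c in [('base',.016,.1,.13,[(357,151),(446,140),(449,246),(366,258)]),('packer',.014,.054,.11,[(208,90),(260,97),(249,197),(202,189)])]:
    p=fit(cp,c,z,lx,ly); print(n,p); print(refine(im,cp,z,lx,ly,p[:3]))
E
```

```text
base [ 649.08 -153.54    7.89    1.34]
(array([ 648.52, -153.17,    8.37]), [(0, 25, -1.18, 0.74), (1, 25, -0.48, 0.65), (2, 25, -1.02, 0.59), (3, 25, -0.35, 0.38)])
packer [453.12 -91.5   -8.63   0.51]
(array([452.8 , -90.66,  -9.15]), [(0, 25, 0.41, 0.27), (1, 25, 0.35, 0.57), (2, 25, 0.4, 0.26), (3, 25, 0.23, 0.26)])
```

Wrist picture: base corners at about (357,151),(446,140),(449,246),(366,258). The packer with two holes is at (231,143), and the pliers and narrow die are clear of the path. Now grasping the packer.

{"name": "step_arm", "arguments": {"increments": [[[-19,5.5,-28],[0,0,-0.033]],[[-19,5.5,-28],[0,0,-0.033]],[[-19,5.5,-28],[0,0,-0.033]],[[-19,5.5,-28],[0,0,-0.033]],[[-20,5.7,-28],[0,0,-0.033]],[[0,0,0],[0,0,0]],[[0,0,0],[0,0,0]],[[0,0,0],[0,0,0]]], "fingers": 0.5, "grip_force": 60}}

```text
time: 2.62
eef_pos: [0.4558, -0.0941, 0.0841]
tcp_rot: [0.762, 0.647, 0.001, 0.003]
contact_force: [0.2, 0.1, 0.8]
opening: 0.753
finger_force: 0.0
```

```bash
cat > st.py <<'E'
from h import *
s=readout.get_state(); print(s['time'],np.round(np.array(s['eef_pos'])*1e3,1),'rot',R.from_quat(s['tcp_rot']).as_euler('xyz',degrees=True).round(2),'F',np.round(s['contact_force'],1),s['opening'],s['finger_force'])
E
python3 st.py
```

```text
2.6167 [455.8 -94.1  84.1] rot [1.7966e+02 1.0000e-01 8.0680e+01] F [0.2 0.1 0.8] 0.7534845675619396 0.0
```

{"name": "step_arm", "arguments": {"increments": [[[-3,3.4,-20],[0,0,0.003]],[[0,0,-20],[0,0,0]],[[0,0,-15],[0,0,0]],[[0,0,0],[0,0,0]],[[0,0,0],[0,0,0]]]}}

```text
time: 3.03
eef_pos: [0.4529, -0.0902, 0.028]
tcp_rot: [0.761, 0.649, 0.001, 0.002]
contact_force: [-0.2, -0.9, -0.0]
opening: 0.752
finger_force: 0.0
```

```bash
python3 st.py
```

```text
3.0333 [452.9 -90.2  28. ] rot [1.798e+02 5.000e-02 8.089e+01] F [-0.2 -0.9 -0. ] 0.7521113254463007 0.0
```

Aligned. I'll descend to z≈-2 in careful steps.

{"name": "step_arm", "arguments": {"increments": [[[0,0,-12],[0,0,0]],[[0,0,-10],[0,0,0]],[[0,0,-4],[0,0,0]],[[0,0,0],[0,0,0]],[[0,0,0],[0,0,0]]]}}

```text
time: 3.45
eef_pos: [0.451, -0.0892, 0.0005]
tcp_rot: [0.761, 0.649, 0.0, 0.0]
contact_force: [0.1, -0.6, -0.7]
opening: 0.751
finger_force: 0.0
```

{"name": "step_arm", "arguments": {"increments": [[[0,0,-2],[0,0,0]],[[0,0,-2],[0,0,0]],[[0,0,0],[0,0,0]]]}}

```text
time: 3.7
eef_pos: [0.4505, -0.0889, -0.004]
tcp_rot: [0.761, 0.649, -0.0, -0.0]
contact_force: [-0.1, 0.2, -0.5]
opening: 0.753
finger_force: 0.0
```

{"name": "step_arm", "arguments": {"increments": [[[0,0,0],[0,0,0]],[[0,0,0],[0,0,0]],[[0,0,0],[0,0,0]],[[0,0,0],[0,0,0]],[[0,0,0],[0,0,0]]], "fingers": -1}}

```text
time: 4.12
eef_pos: [0.4505, -0.089, -0.0039]
tcp_rot: [0.761, 0.649, 0.0, 0.0]
contact_force: [0.6, -0.6, -0.1]
opening: 0.035
finger_force: 0.0
```

```bash
python3 - <<'E'
from h import *
s=snap('w2')
t=cams.read_camera('top')[:,:,::-1]; cv2.imwrite('pics/top2.png',t)
w=cv2.imread('pics/w2.png')
c=cams.read_camera('side')[:,:,::-1]; cv2.imwrite('pics/side2.png',c)
a=cv2.resize(c[60:240,180:390],(467,400),interpolation=cv2.INTER_CUBIC)
cv2.imwrite('pics/c2.png',np.vstack([w[:,60:580],]) if 0 else np.hstack([cv2.resize(w[150:400,120:520],None,fx=.83,fy=.83*1.6*.0+1.6)[:, :],a])[:, :800])
E
python3 st.py
```

```text
4.2667 [450.5 -89.   -4. ] rot [-180.     -0.     80.89] F [-0.7  0.1  0.9] 3.9580638272079005e-06 0.0
```

View pics/c2.png

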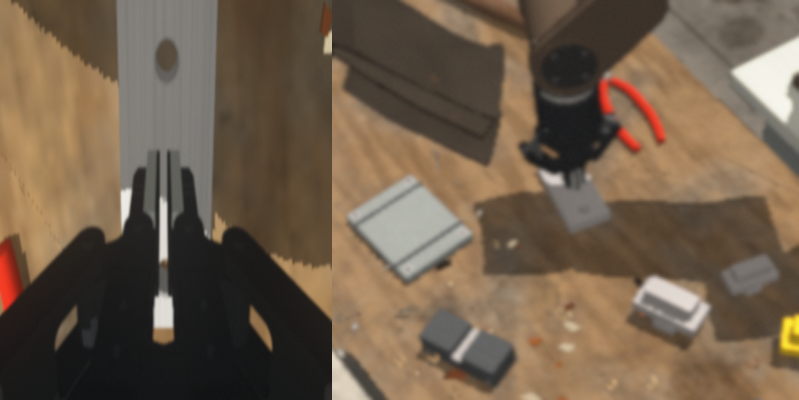

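Run:
```python
from h import *
cp=load('w2'); a=np.load('pics/w2.npy'); Rt=R.from_quat(a[3:]).as_matrix()
for z in (.01,0,-.01,-.019,-.03,-.04): print(z,proj(cp,a[:3]+Rt@[0,0,z]))
for z in (0,.014,.03): print(z,unproj(cp,[(321,184)],z).round(4))
print(proj(load('w1'),unproj(load('w1'),[(232,111)],.014)))
print('w1 holes',unproj(load('w1'),[(232,111),(226,176)],.014).round(4))
cv2.imwrite('pics/w2c.png',cv2.resize(cv2.imread('pics/w2.png')[120:400,180:460],None,fx=2.1,fy=2.1,interpolation=cv2.INTER_CUBIC))
# triangulate plate corner near by top+side from initial pics for z check
```

```text
0.01 [[315.82033289 236.29938138]]
0 [[315.80603144 243.4356738 ]]
-0.01 [[315.79010469 251.37601507]]
-0.019 [[315.77413853 259.32868027]]
-0.03 [[315.75211826 270.28488607]]
-0.04 [[315.72921231 281.66713271]]
0 [[ 0.4584 -0.056   0.    ]]
0.014 [[ 0.4588 -0.0526  0.014 ]]
0.03 [[ 0.4591 -0.0488  0.03  ]]
[[232. 111.]]
w1 holes [[ 0.4579 -0.0549  0.014 ]
 [ 0.4464 -0.1256  0.014 ]]
```

View pics/w2c.png

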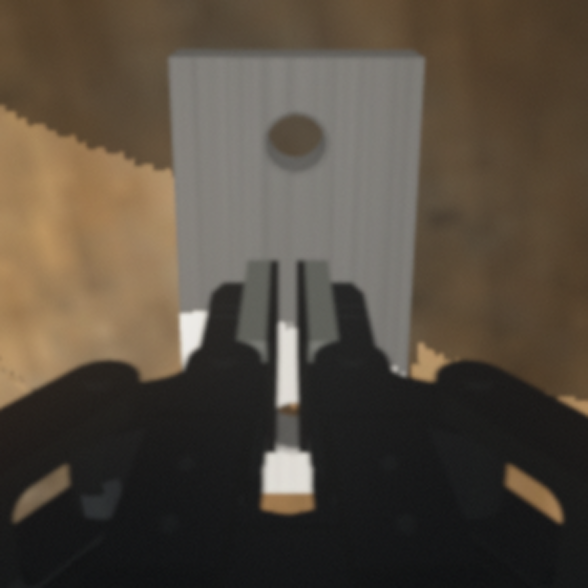

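{"name": "step_arm", "arguments": {"increments": [[[0,0,-1],[0,0,0]],[[0,0,-1],[0,0,0]],[[0,0,-1],[0,0,0]],[[0,0,0],[0,0,0]],[[0,0,0],[0,0,0]]]}}

```text
time: 4.68
eef_pos: [0.4504, -0.0889, -0.0071]
tcp_rot: [0.761, 0.649, -0.0, -0.0]
contact_force: [-0.8, -0.5, -0.3]
opening: 0.002
finger_force: 0.0
```

Run:
```python
from h import *
cp=load('w2'); a=np.load('pics/w2.npy'); Rt=R.from_quat(a[3:]).as_matrix()
for x in (.0,.006,.011):
  for z in (0,-.01,-.02,-.03): print(x,z,proj(cp,a[:3]+Rt@[x,0,z]).round(1))
```

```text
0.0 0 [[315.8 243.4]]
0.0 -0.01 [[315.8 251.4]]
0.0 -0.02 [[315.8 260.3]]
0.0 -0.03 [[315.8 270.3]]
0.006 0 [[315.8 233. ]]
0.006 -0.01 [[315.8 240.5]]
0.006 -0.02 [[315.8 248.8]]
0.006 -0.03 [[315.7 258.2]]
0.011 0 [[315.8 224.2]]
0.011 -0.01 [[315.8 231.2]]
0.011 -0.02 [[315.8 239. ]]
0.011 -0.03 [[315.7 247.9]]
```

{"name": "step_arm", "arguments": {"increments": [[[0,0,-1],[0,0,0]],[[0,0,-1],[0,0,0]],[[0,0,-1],[0,0,0]],[[0,0,0],[0,0,0]],[[0,0,0],[0,0,0]]]}}

```text
time: 5.1
eef_pos: [0.4504, -0.0889, -0.0101]
tcp_rot: [0.761, 0.649, -0.0, -0.0]
contact_force: [0.3, 0.4, -0.5]
opening: 0.004
finger_force: 0.0
```

{"name": "step_arm", "arguments": {"increments": [[[0,0,-1],[0,0,0]],[[0,0,-1],[0,0,0]],[[0,0,0],[0,0,0]],[[0,0,0],[0,0,0]]]}}

```text
time: 5.43
eef_pos: [0.4506, -0.089, -0.0103]
tcp_rot: [0.761, 0.649, -0.001, -0.001]
contact_force: [-4.9, 2.3, 13.8]
opening: -0.004
finger_force: 6.7
```

{"name": "step_arm", "arguments": {"increments": [[[0,0,10],[0,0,0]],[[0,0,12],[0,0,0]],[[0,0,0],[0,0,0]],[[0,0,0],[0,0,0]],[[0,0,0],[0,0,0]],[[0,0,0],[0,0,0]],[[0,0,0],[0,0,0]]], "fingers": 0.5}}

```text
time: 6.02
eef_pos: [0.4499, -0.0887, 0.0093]
tcp_rot: [0.761, 0.649, -0.0, -0.001]
contact_force: [-1.0, -0.4, 0.3]
opening: 0.751
finger_force: 0.0
```

{"name": "step_arm", "arguments": {"increments": [[[2,-1,-10],[0,0,0]],[[0,0,-10],[0,0,0]],[[0,0,-8],[0,0,0]],[[0,0,-4],[0,0,0]],[[0,0,0],[0,0,0]],[[0,0,0],[0,0,0]],[[0,0,0],[0,0,0]]]}}

```text
time: 6.6
eef_pos: [0.4527, -0.09, -0.0218]
tcp_rot: [0.761, 0.649, 0.0, 0.0]
contact_force: [0.0, 0.1, 1.1]
opening: 0.756
finger_force: 0.0
```

Clear; a few mm lower, then close.

{"name": "step_arm", "arguments": {"increments": [[[0,0,-2],[0,0,0]],[[0,0,-2],[0,0,0]],[[0,0,0],[0,0,0]],[[0,0,0],[0,0,0]],[[0,0,0],[0,0,0]]]}}

```text
time: 7.02
eef_pos: [0.4525, -0.09, -0.0259]
tcp_rot: [0.761, 0.649, 0.0, 0.0]
contact_force: [0.4, -0.5, 0.4]
opening: 0.75
finger_force: 0.0
```

{"name": "step_arm", "arguments": {"increments": [[[0,0,0],[0,0,0]],[[0,0,0],[0,0,0]],[[0,0,0],[0,0,0]],[[0,0,0],[0,0,0]],[[0,0,0],[0,0,0]]], "fingers": -1, "grip_force": 60}}

```text
time: 7.43
eef_pos: [0.4527, -0.0901, -0.0254]
tcp_rot: [0.761, 0.649, -0.0, -0.0]
contact_force: [-1.4, 0.6, 5.7]
opening: 0.609
finger_force: 65.5
```

{"name": "step_arm", "arguments": {"increments": [[[0,0,10],[0,0,0]],[[0,0,25],[0,0,0]],[[0,0,25],[0,0,0]],[[30,-10,0],[0,0,0.05]],[[30,-10,0],[0,0,0.05]],[[30,-10,0],[0,0,0.05]],[[30,-10,0],[0,0,0.05]],[[30,-10,0],[0,0,0.05]]]}}

```text
time: 8.1
eef_pos: [0.6025, -0.1397, 0.0327]
tcp_rot: [0.673, 0.739, -0.0, -0.001]
contact_force: [0.0, 0.5, -4.9]
opening: 0.613
finger_force: 65.2
```

{"name": "step_arm", "arguments": {"increments": [[[30,-10,0],[0,0,0.055]],[[16,-2.5,0],[0,0,0]],[[0,0,0],[0,0,0]],[[0,0,0],[0,0,0]],[[0,0,0],[0,0,0]],[[0,0,0],[0,0,0]]]}}

```text
time: 8.6
eef_pos: [0.6466, -0.1516, 0.0328]
tcp_rot: [0.654, 0.757, -0.001, -0.002]
contact_force: [0.3, 0.9, -3.5]
opening: 0.613
finger_force: 65.3
```

```bash
python3 st.py
python3 - <<'E'
from h import *
s=snap('w3')
E
```

```text
8.6 [ 646.6 -151.6   32.8] rot [-1.7984e+02 -9.0000e-02  9.8370e+01] F [ 0.3  0.9 -3.5] 0.6125347371600283 65.2791953086853
```

View pics/w3.png

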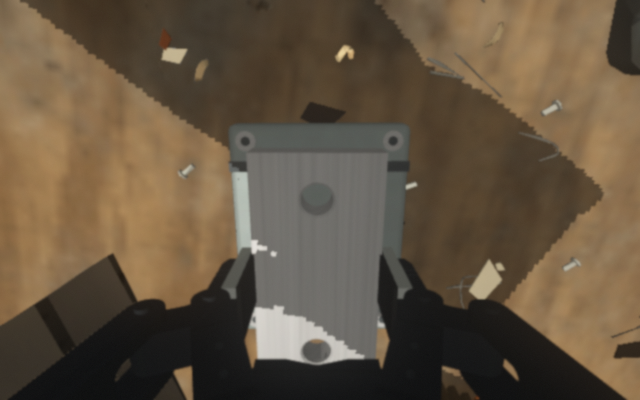

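Run:
```python
from h import *
cp=load('w3')
a=np.radians(8.37);A=np.array([[np.cos(a),np.sin(a)],[-np.sin(a),np.cos(a)]])
f=lambda uv,z:((unproj(cp,uv,z)[:,:2]*1e3-[648.5,-153.2])@A.T).round(1).tolist()
print('base far corners (exp +-50,65)',f([(230,128),(409,126)],.016),'screws',f([(245,141),(393,140)],.016))
print('packer far corners',f([(247,153),(389,152)],.072),'holes',f([(317,197),(317,350)],.072))
```

```text
base far corners (exp +-50,65) [[-47.3, 61.2], [48.4, 62.3]] screws [[-39.7, 54.4], [40.4, 54.9]]
packer far corners [[-27.3, 56.0], [26.7, 56.4]] holes [[-0.7, 38.6], [-0.6, -33.5]]
```

{"name": "step_arm", "arguments": {"increments": [[[0,-1.5,-12],[0,0,0]],[[0,0,-12],[0,0,0]],[[0,0,-10],[0,0,0]],[[0,0,-4],[0,0,0]],[[0,0,0],[0,0,0]],[[0,0,0],[0,0,0]],[[0,0,0],[0,0,0]],[[0,0,0],[0,0,0]]]}}

```text
time: 9.32
eef_pos: [0.6492, -0.1542, -0.0031]
tcp_rot: [0.654, 0.757, 0.0, 0.001]
contact_force: [-0.7, -0.2, -4.9]
opening: 0.616
finger_force: 65.2
```

{"name": "step_arm", "arguments": {"increments": [[[0,0,-2],[0,0,0]],[[0,0,-1],[0,0,0]],[[0,0,-1],[0,0,0]],[[0,0,0],[0,0,0]],[[0,0,0],[0,0,0]]]}}

```text
time: 9.73
eef_pos: [0.6484, -0.1539, -0.0081]
tcp_rot: [0.654, 0.757, -0.0, -0.0]
contact_force: [0.6, -0.7, -5.2]
opening: 0.612
finger_force: 65.2
```

{"name": "step_arm", "arguments": {"increments": [[[0,0,-1],[0,0,0]],[[0,0,-1],[0,0,0]],[[0,0,0],[0,0,0]],[[0,0,0],[0,0,0]],[[0,0,0],[0,0,0]]]}}

```text
time: 10.15
eef_pos: [0.6487, -0.154, -0.0093]
tcp_rot: [0.654, 0.757, 0.0, 0.0]
contact_force: [-1.7, 1.0, -0.1]
opening: 0.61
finger_force: 65.8
```

{"name": "step_arm", "arguments": {"increments": [[[0,0,0],[0,0,0]],[[0,0,0],[0,0,0]],[[0,0,0],[0,0,0]],[[0,0,30],[0,0,0]],[[0,0,40],[0,0,0]],[[0,0,40],[0,0,0]],[[0,-20,30],[0,0,0]],[[0,-20,10],[0,0,0]]], "fingers": 0.6}}

```text
time: 10.82
eef_pos: [0.6524, -0.195, 0.1484]
tcp_rot: [0.653, 0.758, 0.002, 0.006]
contact_force: [0.3, -1.2, 1.7]
opening: 0.797
finger_force: 0.0
```

{"name": "step_arm", "arguments": {"increments": [[[0,0,0],[0,0,0]],[[0,0,0],[0,0,0]],[[0,0,0],[0,0,0]]], "fingers": 1}}

```text
time: 11.07
eef_pos: [0.6479, -0.1934, 0.1389]
tcp_rot: [0.654, 0.757, -0.0, -0.001]
contact_force: [0.3, -0.4, -0.6]
opening: 1.001
finger_force: 0.0
```

```bash
python3 st.py
python3 - <<'E'
from h import *
s=snap('w4'); w=cv2.imread('pics/w4.png')
cp=load('w4')
print(proj(cp,[[.6485,-.1532,.03]]))
cv2.imwrite('pics/w4c.png',cv2.resize(w[60:340,160:480],(800,700))[:600])
E
```

```text
11.0667 [ 647.9 -193.4  138.9] rot [-1.7993e+02 -8.0000e-02  9.8350e+01] F [ 0.3 -0.4 -0.6] 1.0009264174922208 0.0
[[323.5565431  144.54341251]]
```

View pics/w4c.png

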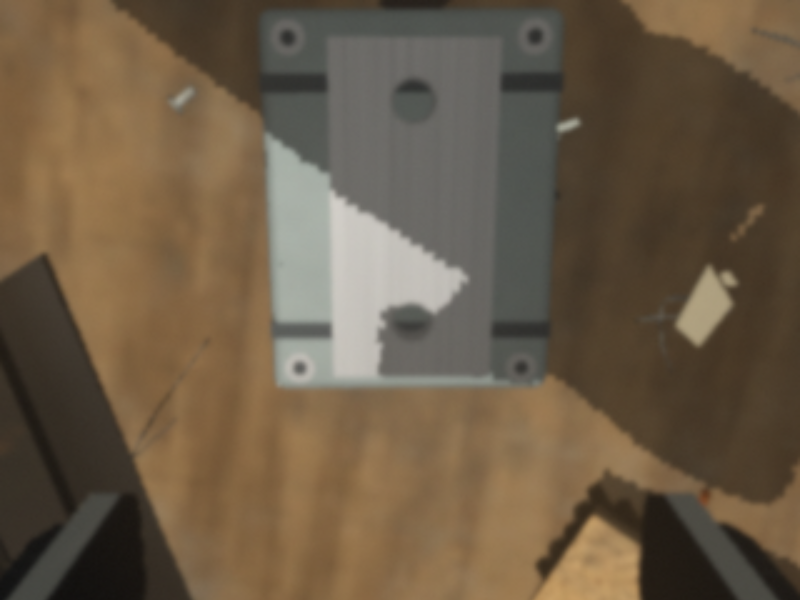

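Run:
```python
from h import *
cp=load('w4'); im=cv2.imread('pics/w4.png'); g=lambda c:(np.array(c)+.5)/2.5-.5+[160,60]
for n,z,lx,ly,c in [('base',.016,.1,.13,[(260,10),(562,10),(543,385),(279,387)]),('packer',.03,.054,.11,[(327,37),(502,37),(491,377),(331,378)])]:
    p=fit(cp,g(c),z,lx,ly); print(n,p,refine(im,cp,z,lx,ly,p[:3],s=3))
    for zz in (-.006,0,.006): print(zz, fit(cp,g(c),z+zz,lx,ly))
print(unproj(cp,g([(288,37),(535,37),(522,368),(300,368)]),.016).mean(0), unproj(cp,g([(413,102),(410,321)]),.03).mean(0))
```

```text
base [ 649.42 -154.62    8.67    1.93] (array([ 649.19, -154.05,    8.43]), [(0, 25, -1.16, 0.57), (1, 25, -1.19, 0.11), (2, 25, -1.04, 0.47), (3, 25, -1.2, 0.1)])
-0.006 [ 649.6  -154.91    8.66    0.68]
0 [ 649.42 -154.62    8.67    1.93]
0.006 [ 649.25 -154.34    8.67    3.34]
packer [ 6.4972e+02 -1.5470e+02  8.2500e+00  4.1000e-01] (array([ 649.66, -154.35,    8.26]), [(0, 25, -0.01, 0.14), (1, 25, -0.19, 0.16), (2, 25, 0.04, 0.42), (3, 25, -0.4, 0.63)])
-0.006 [ 649.94 -155.14    8.25    1.33]
0 [ 6.4972e+02 -1.5470e+02  8.2500e+00  4.1000e-01]
0.006 [ 649.51 -154.27    8.26    1.1 ]
[ 0.64955391 -0.1547108   0.016     ] [ 0.64925458 -0.15424961  0.03      ]
```

Packer sits within 0.5 mm and 0.2° of the base centre. The pose is square and flat. On to the wide die.

{"name": "step_arm", "arguments": {"increments": [[[-14,37,-1],[0,0,0]],[[-14,37,-1],[0,0,0]],[[-14,37,-1],[0,0,0]],[[-14,37,-1],[0,0,0]],[[-14,37,-1],[0,0,0]],[[-14,37,-1],[0,0,0]],[[-14,37,-1],[0,0,0]],[[-14,37,-1],[0,0,0]]]}}

```text
time: 11.78
eef_pos: [0.5341, 0.1044, 0.1302]
tcp_rot: [0.653, 0.757, -0.001, -0.001]
contact_force: [2.2, 0.2, -0.2]
opening: 0.999
finger_force: 0.0
```

{"name": "step_arm", "arguments": {"increments": [[[-14,37,-1],[0,0,-0.01]],[[-14,37,-1],[0,0,-0.01]],[[-14,37,-1],[0,0,0]],[[-14,37,-1],[0,0,0]],[[-14,37,0],[0,0,0]],[[0,0,0],[0,0,0]],[[0,0,0],[0,0,0]],[[0,0,0],[0,0,0]]]}}

```text
time: 12.45
eef_pos: [0.4653, 0.2872, 0.1267]
tcp_rot: [0.661, 0.751, -0.001, -0.0]
contact_force: [0.5, -0.2, -0.1]
opening: 0.996
finger_force: 0.0
```

```bash
python3 st.py
python3 - <<'E'
from h import *
s=snap('w5'); w=cv2.imread('pics/w5.png')
cp=load('w5')
print(proj(cp,[[.4666,.3282,.036]]))
for p in ((466.6,328.2,7.2),): print(refine(w,cp,.036,.044,.1,p,s=6)); print(refine(w,cp,.036,.044,.1,p,s=3))
E
```

```text
12.45 [465.3 287.2 126.7] rot [-1.7987e+02  5.0000e-02  9.7320e+01] F [ 0.5 -0.2 -0.1] 0.9957851311385258 0.0
[[324.25953875 146.12599378]]
(array([465.98, 331.48,   9.35]), [(0, 25, -0.82, 0.53), (1, 25, -0.41, 0.16), (2, 25, -0.59, 0.51), (3, 25, -0.4, 0.2)])
(array([466.06, 331.46,   9.28]), [(0, 25, -0.88, 0.47), (1, 25, -0.44, 0.16), (2, 25, -0.59, 0.52), (3, 25, -0.5, 0.23)])
```

View pics/w5.png

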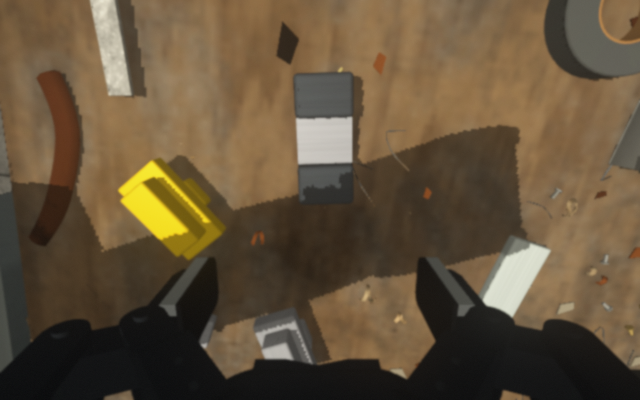

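Die_wide is at (325,138), with a broad bright groove. It is not the yellow punch or the blank, which are also in view.

{"name": "step_arm", "arguments": {"increments": [[[0,22,-25],[0,0,0.035]],[[0,22.3,-25],[0,0,0]],[[0,0,-25],[0,0,0]],[[0,0,0],[0,0,0]],[[0,0,0],[0,0,0]],[[0,0,0],[0,0,0]]], "fingers": 0.45}}

```text
time: 13.0
eef_pos: [0.4676, 0.3305, 0.054]
tcp_rot: [0.649, 0.761, 0.0, 0.0]
contact_force: [0.6, -0.2, 0.7]
opening: 0.725
finger_force: 0.0
```

```bash
python3 st.py
```

```text
13.0 [467.6 330.5  54. ] rot [ 1.7994e+02 -1.0000e-02  9.9120e+01] F [ 0.6 -0.2  0.7] 0.7253429391344149 0.0
```

{"name": "step_arm", "arguments": {"increments": [[[0,0,-20],[0,0,0]],[[0,0,-20],[0,0,0]],[[0,0,-15],[0,0,0]],[[0,0,-10],[0,0,0]],[[0,0,0],[0,0,0]],[[0,0,0],[0,0,0]],[[0,0,0],[0,0,0]]]}}

```text
time: 13.58
eef_pos: [0.468, 0.3317, -0.0102]
tcp_rot: [0.648, 0.762, 0.001, 0.001]
contact_force: [-0.1, -0.5, 0.1]
opening: 0.725
finger_force: 0.0
```

{"name": "step_arm", "arguments": {"increments": [[[-1,0,-6],[0,0,0]],[[0,0,-3],[0,0,0]],[[0,0,0],[0,0,0]],[[0,0,0],[0,0,0]],[[0,0,0],[0,0,0]]]}}

```text
time: 14.0
eef_pos: [0.4655, 0.3314, -0.0209]
tcp_rot: [0.648, 0.762, 0.0, -0.0]
contact_force: [-0.7, -0.8, -0.4]
opening: 0.721
finger_force: 0.0
```

{"name": "step_arm", "arguments": {"increments": [[[0,0,0],[0,0,0]],[[0,0,0],[0,0,0]],[[0,0,0],[0,0,0]],[[0,0,0],[0,0,0]],[[0,0,0],[0,0,0]]], "fingers": -1, "grip_force": 80}}

```text
time: 14.42
eef_pos: [0.4657, 0.3315, -0.0204]
tcp_rot: [0.648, 0.762, 0.0, 0.0]
contact_force: [-1.4, -0.5, 5.2]
opening: 0.497
finger_force: 84.8
```

```bash
python3 st.py
```

```text
14.4167 [465.7 331.5 -20.4] rot [ 1.7999e+02 -1.0000e-02  9.9230e+01] F [-1.4 -0.5  5.2] 0.49652718344576124 84.80613470077515
```

{"name": "step_arm", "arguments": {"increments": [[[0,0,10],[0,0,0]],[[0,0,25],[0,0,0]],[[0,0,30],[0,0,0]],[[10,-25,25],[0,0,-0.016]],[[14,-36,0],[0,0,0]],[[14,-36,0],[0,0,0]],[[14,-36,0],[0,0,0]],[[14,-36,0],[0,0,0]]]}}

```text
time: 15.08
eef_pos: [0.53, 0.1606, 0.0675]
tcp_rot: [0.654, 0.757, -0.001, -0.001]
contact_force: [1.4, 0.1, -6.9]
opening: 0.5
finger_force: 83.6
```

{"name": "step_arm", "arguments": {"increments": [[[14,-36,0],[0,0,0]],[[14,-36,0],[0,0,0]],[[14,-36,0],[0,0,0]],[[14,-36,0],[0,0,0]],[[14,-36,0],[0,0,0]],[[14,-36,0],[0,0,0]],[[14,-36,0],[0,0,0]],[[14,-36,0],[0,0,0]]]}}

```text
time: 15.75
eef_pos: [0.642, -0.127, 0.0667]
tcp_rot: [0.654, 0.756, -0.001, -0.002]
contact_force: [1.5, 0.7, -5.9]
opening: 0.495
finger_force: 83.6
```

{"name": "step_arm", "arguments": {"increments": [[[5,-29,0],[0,0,0]],[[0,0,-15],[0,0,0]],[[0,0,0],[0,0,0]],[[0,0,0],[0,0,0]],[[0,0,0],[0,0,0]],[[0,0,0],[0,0,0]]]}}

```text
time: 16.25
eef_pos: [0.6482, -0.1535, 0.0538]
tcp_rot: [0.654, 0.757, -0.0, -0.0]
contact_force: [-0.1, 0.6, -5.7]
opening: 0.493
finger_force: 83.4
```

```bash
python3 st.py
```

```text
16.25 [ 648.2 -153.5   53.8] rot [-1.7997e+02 -2.0000e-02  9.8380e+01] F [-0.1  0.6 -5.7] 0.4930046690598358 83.43653082847595
```

{"name": "step_arm", "arguments": {"increments": [[[0,-0.5,-15],[0,0,0]],[[0,0,-15],[0,0,0]],[[0,0,-8],[0,0,0]],[[0,0,0],[0,0,0]],[[0,0,0],[0,0,0]],[[0,0,0],[0,0,0]],[[0,0,0],[0,0,0]]]}}

```text
time: 16.83
eef_pos: [0.6492, -0.1554, 0.0168]
tcp_rot: [0.654, 0.756, 0.0, 0.001]
contact_force: [0.2, 0.3, -5.3]
opening: 0.493
finger_force: 83.4
```

```bash
python3 st.py
```

```text
16.8333 [ 649.2 -155.4   16.8] rot [1.7992e+02 5.0000e-02 9.8310e+01] F [ 0.2  0.3 -5.3] 0.4934915041214397 83.40827107429504
```

{"name": "step_arm", "arguments": {"increments": [[[0,0.4,-2],[0,0,0]],[[0,0,-2],[0,0,0]],[[0,0,0],[0,0,0]],[[0,0,0],[0,0,0]],[[0,0,0],[0,0,0]]]}}

```text
time: 17.25
eef_pos: [0.6485, -0.1548, 0.0121]
tcp_rot: [0.654, 0.756, -0.0, 0.0]
contact_force: [0.2, 1.0, -6.7]
opening: 0.494
finger_force: 83.5
```

{"name": "step_arm", "arguments": {"increments": [[[0,0,-1.5],[0,0,0]],[[0,0,-1],[0,0,0]],[[0,0,0],[0,0,0]],[[0,0,0],[0,0,0]],[[0,0,0],[0,0,0]]]}}

```text
time: 17.67
eef_pos: [0.6487, -0.1548, 0.0097]
tcp_rot: [0.654, 0.756, 0.0, 0.0]
contact_force: [0.7, -0.5, -5.9]
opening: 0.49
finger_force: 83.7
```

```bash
python3 st.py
```

```text
17.6667 [ 648.7 -154.8    9.7] rot [1.7998e+02 1.0000e-02 9.8310e+01] F [ 0.7 -0.5 -5.9] 0.48961736713019005 83.71097445487976
```

{"name": "step_arm", "arguments": {"increments": [[[0,0.4,-0.7],[0,0,0]],[[0,0,-0.5],[0,0,0]],[[0,0,0],[0,0,0]],[[0,0,0],[0,0,0]],[[0,0,0],[0,0,0]]]}}

```text
time: 18.08
eef_pos: [0.6487, -0.1548, 0.0096]
tcp_rot: [0.654, 0.757, -0.0, 0.0]
contact_force: [-5.0, -1.0, 4.8]
opening: 0.492
finger_force: 84.9
```

```bash
python3 st.py
```

```text
18.0833 [ 648.7 -154.8    9.6] rot [-1.800e+02  4.000e-02  9.832e+01] F [-5.  -1.   4.8] 0.4916633654574197 84.86132740974426
```

{"name": "step_arm", "arguments": {"increments": [[[0,0,0],[0,0,0]],[[0,0,0],[0,0,0]],[[0,0,0],[0,0,0]],[[0,0,30],[0,0,0]],[[0,0,40],[0,0,0]],[[0,0,40],[0,0,0]],[[0,-20,20],[0,0,0]],[[0,-20,0],[0,0,0]]], "fingers": 0.5}}

```text
time: 18.75
eef_pos: [0.6532, -0.1954, 0.147]
tcp_rot: [0.653, 0.757, 0.002, 0.007]
contact_force: [1.2, -0.5, -0.2]
opening: 0.748
finger_force: 0.0
```

{"name": "step_arm", "arguments": {"increments": [[[0,0,0],[0,0,0]],[[0,0,0],[0,0,0]],[[0,0,0],[0,0,0]]], "fingers": 1}}

```text
time: 19.0
eef_pos: [0.648, -0.1936, 0.1371]
tcp_rot: [0.654, 0.756, 0.0, -0.001]
contact_force: [-0.2, -0.0, 0.2]
opening: 0.998
finger_force: 0.0
```

```bash
python3 st.py
python3 - <<'E'
from h import *
s=snap('w6'); w=cv2.imread('pics/w6.png')
cp=load('w6')
print('die',refine(w,cp,.066,.044,.1,(648.8,-154.6,8.3),s=4))
print('packer',refine(w,cp,.03,.054,.11,(649.6,-154.4,8.3),s=2.5))
print('base',refine(w,cp,.016,.1,.13,(649.4,-154.4,8.4),s=2.5))
cv2.imwrite('pics/w6c.png',cv2.resize(w[40:280,180:460],None,fx=2.5,fy=2.5,interpolation=cv2.INTER_CUBIC))
E
```

```text
19.0 [ 648.  -193.6  137.1] rot [-1.7994e+02 -9.0000e-02  9.8300e+01] F [-0.2 -0.   0.2] 0.9984875099144986 0.0
die (array([ 649.69, -154.36,    8.18]), [(0, 25, -0.59, 0.72), (1, 25, -0.61, 0.09), (2, 25, -0.25, 0.96), (3, 25, -0.6, 0.14)])
packer (array([ 649.34, -154.29,    8.23]), [(0, 25, -0.84, 0.64), (1, 25, 0.08, 0.14), (2, 25, -0.13, 0.24)])
base (array([ 649.53, -155.2 ,    8.43]), [(0, 25, -0.96, 0.39), (1, 25, 0.14, 0.2), (2, 25, -0.84, 0.32), (3, 25, 0.86, 0.84)])
```

View pics/w6c.png

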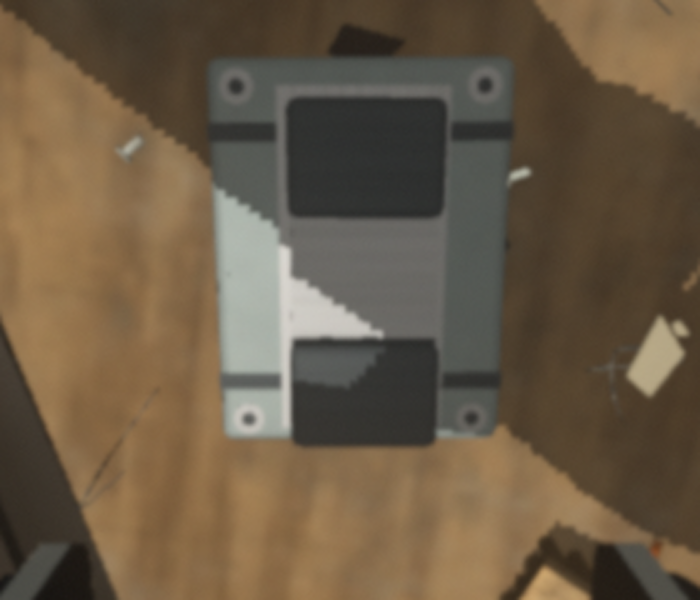

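The die sits dead centre on the packer; I see two dark lands with the wide groove between them, at crop (365,270). Next is the blank.

{"name": "step_arm", "arguments": {"increments": [[[1,37,-2],[0,0,-0.032]],[[1,37,-2],[0,0,-0.032]],[[1,37,-2],[0,0,-0.032]],[[1,37,-2],[0,0,-0.032]],[[1,37,-2],[0,0,-0.032]],[[1,37,-2],[0,0,-0.032]],[[1,37,-2],[0,0,-0.032]],[[0,37,-2],[0,0,-0.032]]]}}

```text
time: 19.72
eef_pos: [0.6545, 0.1045, 0.1211]
tcp_rot: [0.745, 0.667, -0.001, -0.001]
contact_force: [-0.1, -0.2, 0.2]
opening: 0.998
finger_force: 0.0
```

{"name": "step_arm", "arguments": {"increments": [[[0,37,-2],[0,0,-0.032]],[[0,36,-2],[0,0,-0.032]],[[0,0,0],[0,0,0]],[[0,0,0],[0,0,0]],[[0,0,0],[0,0,0]],[[0,0,0],[0,0,0]]]}}

```text
time: 20.22
eef_pos: [0.6553, 0.1739, 0.1178]
tcp_rot: [0.766, 0.642, -0.0, -0.0]
contact_force: [0.3, -0.7, -0.1]
opening: 1.003
finger_force: 0.0
```

```bash
python3 st.py
python3 - <<'E'
from h import *
s=snap('w7'); w=cv2.imread('pics/w7.png')
cp=load('w7')
print(proj(cp,[[.6586,.2162,.01]]))
for p in ((658.6,216.2,-10),(658.6,218.2,-8)): print('blank',refine(w,cp,.010,.036,.09,p,s=6))
E
```

```text
20.2167 [655.3 173.9 117.8] rot [-1.7996e+02  3.0000e-02  7.9940e+01] F [ 0.3 -0.7 -0.1] 1.0027615221507893 0.0
[[310.98251094 141.52202345]]
blank (array([658.83, 217.39, -10.63]), [(0, 25, -0.23, 0.28), (1, 25, -0.19, 0.09), (2, 25, -0.17, 0.13), (3, 25, -0.21, 0.13)])
blank (array([658.82, 217.39, -10.6 ]), [(0, 25, -0.19, 0.28), (1, 25, -0.19, 0.1), (2, 25, -0.2, 0.13), (3, 25, -0.21, 0.15)])
```

{"name": "step_arm", "arguments": {"increments": [[[1.5,22,-30],[0,0,-0.009]],[[1,21.5,-30],[0,0,0]],[[0,0,-30],[0,0,0]],[[0,0,-25],[0,0,0]],[[0,0,-12],[0,0,0]],[[0,0,0],[0,0,0]],[[0,0,0],[0,0,0]],[[0,0,0],[0,0,0]]], "fingers": 0.2}}

```text
time: 20.93
eef_pos: [0.6599, 0.2177, -0.0063]
tcp_rot: [0.769, 0.639, 0.002, 0.001]
contact_force: [-0.5, 0.3, -0.3]
opening: 0.603
finger_force: 0.0
```

```bash
python3 st.py
```

```text
20.9333 [659.9 217.7  -6.3] rot [ 1.798e+02 -8.000e-02  7.940e+01] F [-0.5  0.3 -0.3] 0.603016620869144 0.0
```

{"name": "step_arm", "arguments": {"increments": [[[0,0,-6],[0,0,0]],[[0,0,-4],[0,0,0]],[[0,0,-2],[0,0,0]],[[0,0,0],[0,0,0]],[[0,0,0],[0,0,0]],[[0,0,0],[0,0,0]]]}}

```text
time: 21.43
eef_pos: [0.6581, 0.2182, -0.0205]
tcp_rot: [0.769, 0.639, 0.0, 0.0]
contact_force: [-0.1, 1.1, -0.4]
opening: 0.602
finger_force: 0.0
```

{"name": "step_arm", "arguments": {"increments": [[[0,0,0],[0,0,0]],[[0,0,0],[0,0,0]],[[0,0,0],[0,0,0]],[[0,0,0],[0,0,0]]], "fingers": -1, "grip_force": 40}}

```text
time: 21.77
eef_pos: [0.6584, 0.2183, -0.0201]
tcp_rot: [0.769, 0.639, 0.0, 0.0]
contact_force: [-0.0, 0.2, 1.7]
opening: 0.405
finger_force: 40.1
```

```bash
python3 st.py
```

```text
21.7667 [658.4 218.3 -20.1] rot [ 1.7995e+02 -2.0000e-02  7.9460e+01] F [-0.   0.2  1.7] 0.40507794634527977 40.14362275600433
```

{"name": "step_arm", "arguments": {"increments": [[[0,0,10],[0,0,0]],[[0,0,30],[0,0,0]],[[0,0,35],[0,0,0]],[[0,-10,35],[0,0,0.028]],[[-1,-36,10],[0,0,0.03]],[[-1,-36,0],[0,0,0.03]],[[-1,-36,0],[0,0,0.03]],[[-1,-36,0],[0,0,0.03]]]}}

```text
time: 22.43
eef_pos: [0.6536, 0.063, 0.1002]
tcp_rot: [0.719, 0.695, 0.0, 0.0]
contact_force: [0.6, 0.4, -1.3]
opening: 0.401
finger_force: 40.2
```

{"name": "step_arm", "arguments": {"increments": [[[-1,-36,0],[0,0,0.03]],[[-1,-36,0],[0,0,0.03]],[[-1,-36,0],[0,0,0.03]],[[-1,-36,0],[0,0,0.03]],[[-1,-36,0],[0,0,0.03]],[[-1,-36,0],[0,0,0.03]],[[0,-2,0],[0,0,0]],[[0,0,0],[0,0,0]]]}}

```text
time: 23.1
eef_pos: [0.6475, -0.1561, 0.0995]
tcp_rot: [0.656, 0.755, -0.0, -0.0]
contact_force: [-0.5, -0.9, -0.6]
opening: 0.408
finger_force: 40.2
```

{"name": "step_arm", "arguments": {"increments": [[[0,0,-15],[0,0,0]],[[0,0,-15],[0,0,0]],[[0,0,0],[0,0,0]],[[0,0,0],[0,0,0]],[[0,0,0],[0,0,0]]]}}

```text
time: 23.52
eef_pos: [0.6477, -0.1525, 0.0684]
tcp_rot: [0.654, 0.757, -0.0, -0.001]
contact_force: [0.7, -0.2, -1.0]
opening: 0.407
finger_force: 40.2
```

```bash
python3 st.py
```

```text
23.5167 [ 647.7 -152.5   68.4] rot [-1.7992e+02 -5.0000e-02  9.8340e+01] F [ 0.7 -0.2 -1. ] 0.4065065547323121 40.17208278179169
```

{"name": "step_arm", "arguments": {"increments": [[[0.4,0,-8],[0,0,0]],[[0,0,-8],[0,0,0]],[[0,0,-3],[0,0,0]],[[0,0,0],[0,0,0]],[[0,0,0],[0,0,0]],[[0,0,0],[0,0,0]],[[0,0,0],[0,0,0]]]}}

```text
time: 24.1
eef_pos: [0.6488, -0.1541, 0.0508]
tcp_rot: [0.654, 0.756, 0.0, 0.0]
contact_force: [0.6, -0.3, -0.9]
opening: 0.407
finger_force: 40.2
```

```bash
python3 st.py
```

```text
24.1 [ 648.8 -154.1   50.8] rot [1.7995e+02 3.0000e-02 9.8250e+01] F [ 0.6 -0.3 -0.9] 0.40687499947229977 40.187997221946716
```

{"name": "step_arm", "arguments": {"increments": [[[0,0.4,-1.5],[0,0,0]],[[0,0,-1],[0,0,0]],[[0,0,-1],[0,0,0]],[[0,0,0],[0,0,0]],[[0,0,0],[0,0,0]],[[0,0,0],[0,0,0]]]}}

```text
time: 24.6
eef_pos: [0.6484, -0.1535, 0.0468]
tcp_rot: [0.654, 0.756, -0.0, -0.0]
contact_force: [-0.8, 0.2, -0.8]
opening: 0.404
finger_force: 40.2
```

{"name": "step_arm", "arguments": {"increments": [[[0,0,-0.7],[0,0,0]],[[0,0,-0.7],[0,0,0]],[[0,0,0],[0,0,0]],[[0,0,0],[0,0,0]],[[0,0,0],[0,0,0]]]}}

```text
time: 25.02
eef_pos: [0.6486, -0.1535, 0.0458]
tcp_rot: [0.654, 0.756, 0.0, 0.0]
contact_force: [-0.2, -0.2, 2.2]
opening: 0.406
finger_force: 40.5
```

```bash
python3 st.py
```

```text
25.0167 [ 648.6 -153.5   45.8] rot [1.7999e+02 1.0000e-02 9.8250e+01] F [-0.2 -0.2  2.2] 0.4063952095059326 40.469359159469604
```

{"name": "step_arm", "arguments": {"increments": [[[0,0,0],[0,0,0]],[[0,0,0],[0,0,0]],[[0,0,0],[0,0,0]],[[0,0,20],[0,0,0]],[[0,0,40],[0,0,0]],[[0,-20,30],[0,0,0]],[[0,-20,0],[0,0,0]],[[0,0,0],[0,0,0]]], "fingers": 0.2}}

```text
time: 25.68
eef_pos: [0.6504, -0.1974, 0.1396]
tcp_rot: [0.655, 0.755, 0.0, 0.004]
contact_force: [-0.6, 0.9, -0.7]
opening: 0.598
finger_force: 0.0
```

{"name": "step_arm", "arguments": {"increments": [[[0,0,0],[0,0,0]],[[0,0,0],[0,0,0]],[[0,0,0],[0,0,0]]], "fingers": 1}}

```text
time: 25.93
eef_pos: [0.6475, -0.1923, 0.1336]
tcp_rot: [0.654, 0.756, -0.0, -0.002]
contact_force: [0.4, 0.3, 0.8]
opening: 0.989
finger_force: 0.0
```

```bash
python3 st.py
python3 - <<'E'
from h import *
s=snap('w8'); w=cv2.imread('pics/w8.png')
cp=load('w8')
print('blank',refine(w,cp,.076,.036,.09,(649.6,-154.3,8.3),s=4))
print('die',refine(w,cp,.066,.044,.1,(649.7,-154.4,8.2),s=1.8))
print('packer',refine(w,cp,.03,.054,.11,(649.6,-154.4,8.2),s=2))
E
```

```text
25.9333 [ 647.5 -192.3  133.6] rot [-1.7986e+02 -1.2000e-01  9.8280e+01] F [0.4 0.3 0.8] 0.9894838413323558 0.0
blank (array([ 649.21, -154.45,    7.84]), [(0, 25, -0.21, 0.27), (1, 25, -0.14, 0.09), (2, 25, -0.18, 0.94), (3, 25, -0.86, 0.84)])
die (array([ 649.93, -154.57,    8.35]), [(0, 25, -0.52, 0.37), (1, 25, -0.46, 0.0), (2, 25, -0.04, 0.21), (3, 25, -0.5, 0.06)])
packer (array([ 649.44, -154.38,    8.57]), [(0, 25, -0.21, 0.44), (1, 25, -0.02, 0.16), (2, 25, -0.19, 0.26)])
```

{"name": "step_arm", "arguments": {"increments": [[[-19,32,0],[0,0,0.033]],[[-19,32,0],[0,0,0.033]],[[-19,32,0],[0,0,0.033]],[[-19,32,0],[0,0,0.033]],[[-19,32,0],[0,0,0.033]],[[-19,32,0],[0,0,0.033]],[[-19,32,0],[0,0,0.033]],[[-19,32,0],[0,0,0.033]]]}}

```text
time: 26.65
eef_pos: [0.4946, 0.0645, 0.1347]
tcp_rot: [0.548, 0.836, -0.0, -0.001]
contact_force: [-0.3, 0.7, -0.9]
opening: 0.997
finger_force: 0.0
```

{"name": "step_arm", "arguments": {"increments": [[[-19,28,0],[0,0,0.036]],[[0,0,0],[0,0,0]],[[0,0,0],[0,0,0]],[[0,0,0],[0,0,0]],[[0,0,0],[0,0,0]]]}}

```text
time: 27.07
eef_pos: [0.4779, 0.0901, 0.1354]
tcp_rot: [0.534, 0.845, -0.0, 0.0]
contact_force: [-0.1, -0.2, -0.0]
opening: 0.998
finger_force: 0.0
```

```bash
python3 st.py
python3 - <<'E'
from h import *
s=snap('w9'); w=cv2.imread('pics/w9.png')
cp=load('w9')
print(proj(cp,[[.4596,.1282,.034]]))
for s_ in (5,2.5):
  print('shoulder',refine(w,cp,.034,.040,.08,(459.6,128.2,25.4),s=s_))
  print('tang',refine(w,cp,.054,.024,.06,(459.6,128.2,25.4),s=s_))
cv2.imwrite('pics/w9c.png',cv2.resize(w[20:260,160:480],None,fx=2.5,fy=2.5,interpolation=cv2.INTER_CUBIC))
E
```

```text
27.0667 [477.9  90.1 135.4] rot [1.7999e+02 2.0000e-02 1.1540e+02] F [-0.1 -0.2 -0. ] 0.9975310545845198 0.0
[[314.83948694 141.76236619]]
shoulder (array([458.38, 130.18,  25.38]), [(0, 25, -0.37, 0.17), (1, 25, -0.6, 0.47), (2, 25, -0.41, 0.16), (3, 25, -0.4, 0.13)])
tang (array([459.61, 125.83,  19.63]), [(0, 24, -0.43, 1.36), (1, 24, 2.2, 2.03), (2, 25, -0.69, 1.76), (3, 25, 0.24, 0.64)])
shoulder (array([458.42, 130.13,  25.44]), [(0, 25, -0.31, 0.16), (1, 25, -0.49, 0.13), (2, 25, -0.32, 0.14), (3, 25, -0.5, 0.11)])
tang (array([460.07, 126.51,  29.87]), [(0, 25, -0.33, 0.56), (1, 11, 1.46, 0.16), (2, 24, -0.34, 0.6), (3, 25, 0.27, 0.16)])
```

View pics/w9c.png

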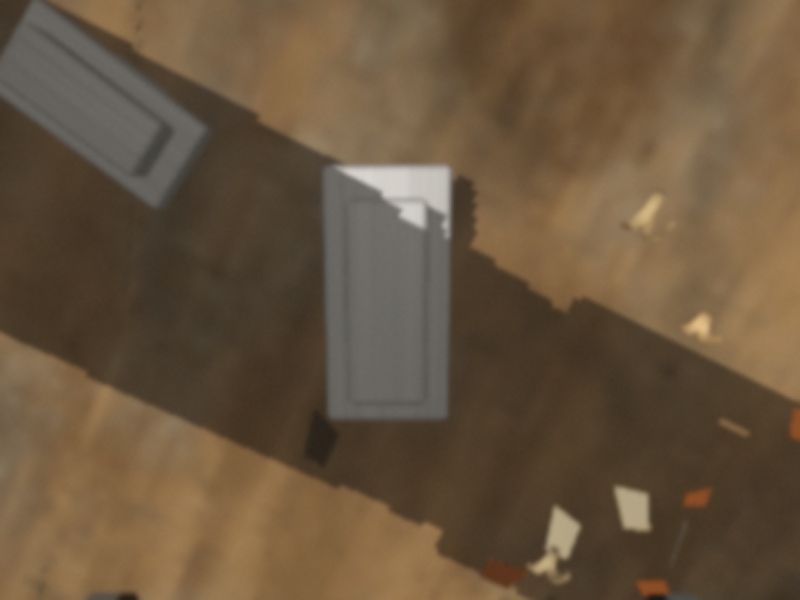

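The punch is at crop (388,292): grey and the larger of the two grey ones, while the small grey one sits upper left at (100,105). Gripping its tang.

{"name": "step_arm", "arguments": {"increments": [[[-10,20,-25],[0,0,0]],[[-9.7,20,-25],[0,0,0]],[[0,0,-25],[0,0,0]],[[0,0,-15],[0,0,0]],[[0,0,-10],[0,0,0]],[[0,0,0],[0,0,0]],[[0,0,0],[0,0,0]],[[0,0,0],[0,0,0]]], "fingers": 0}}

```text
time: 27.78
eef_pos: [0.4592, 0.1301, 0.0366]
tcp_rot: [0.535, 0.845, 0.001, 0.001]
contact_force: [0.9, -0.3, -0.2]
opening: 0.501
finger_force: 0.0
```

```bash
python3 st.py
```

```text
27.7833 [459.2 130.1  36.6] rot [1.7988e+02 5.0000e-02 1.1538e+02] F [ 0.9 -0.3 -0.2] 0.5007816681528845 0.0
```

{"name": "step_arm", "arguments": {"increments": [[[0,0,-10],[0,0,0]],[[0,0,-8],[0,0,0]],[[0,0,-3],[0,0,0]],[[0,0,0],[0,0,0]],[[0,0,0],[0,0,0]],[[0,0,0],[0,0,0]]]}}

```text
time: 28.28
eef_pos: [0.4578, 0.1306, 0.0145]
tcp_rot: [0.534, 0.845, 0.0, 0.0]
contact_force: [-0.8, 0.5, 0.0]
opening: 0.5
finger_force: 0.0
```

{"name": "step_arm", "arguments": {"increments": [[[0,0,0],[0,0,0]],[[0,0,0],[0,0,0]],[[0,0,0],[0,0,0]],[[0,0,0],[0,0,0]],[[0,0,0],[0,0,0]]], "fingers": -1, "grip_force": 60}}

```text
time: 28.7
eef_pos: [0.4579, 0.1305, 0.0149]
tcp_rot: [0.534, 0.845, -0.0, 0.0]
contact_force: [-2.6, -0.6, 6.3]
opening: 0.266
finger_force: 59.5
```

```bash
python3 st.py
```

```text
28.7 [457.9 130.5  14.9] rot [1.8000e+02 1.0000e-02 1.1545e+02] F [-2.6 -0.6  6.3] 0.2660761007474916 59.46783721446991
```

{"name": "step_arm", "arguments": {"increments": [[[0,0,10],[0,0,0]],[[0,0,30],[0,0,0]],[[0,0,35],[0,0,0]],[[0,0,35],[0,0,0]],[[21,-31.5,0],[0,0,-0.033]],[[21,-31.5,0],[0,0,-0.033]],[[21,-31.5,0],[0,0,-0.033]],[[21,-31.5,0],[0,0,-0.033]]]}}

```text
time: 29.37
eef_pos: [0.5414, 0.0036, 0.1237]
tcp_rot: [0.589, 0.808, -0.0, -0.001]
contact_force: [0.6, -0.1, -4.5]
opening: 0.264
finger_force: 60.2
```

{"name": "step_arm", "arguments": {"increments": [[[21,-31.5,0],[0,0,-0.033]],[[21,-31.5,0],[0,0,-0.033]],[[21,-31.5,0],[0,0,-0.033]],[[21,-31.5,0],[0,0,-0.033]],[[21,-31.5,0],[0,0,-0.037]],[[1.7,-1,0],[0,0,0]],[[0,0,0],[0,0,0]],[[0,0,0],[0,0,0]]]}}

```text
time: 30.03
eef_pos: [0.6471, -0.1533, 0.1225]
tcp_rot: [0.655, 0.756, -0.0, -0.002]
contact_force: [0.3, 0.1, -4.3]
opening: 0.264
finger_force: 60.5
```

{"name": "step_arm", "arguments": {"increments": [[[0,0,-10],[0,0,0]],[[0,0,-8],[0,0,0]],[[0,0,0],[0,0,0]],[[0,0,0],[0,0,0]],[[0,0,0],[0,0,0]],[[0,0,0],[0,0,0]]]}}

```text
time: 30.53
eef_pos: [0.6486, -0.1537, 0.1069]
tcp_rot: [0.655, 0.756, 0.0, 0.0]
contact_force: [0.8, -0.5, -4.1]
opening: 0.264
finger_force: 60.4
```

```bash
python3 st.py
```

```text
30.5333 [ 648.6 -153.7  106.9] rot [1.7996e+02 3.0000e-02 9.8220e+01] F [ 0.8 -0.5 -4.1] 0.26373651609046206 60.36437630653381
```

{"name": "step_arm", "arguments": {"increments": [[[0,-0.2,-5],[0,0,0]],[[0,0,-5],[0,0,0]],[[0,0,-2],[0,0,0]],[[0,0,-1],[0,0,0]],[[0,0,0],[0,0,0]],[[0,0,0],[0,0,0]],[[0,0,0],[0,0,0]]]}}

```text
time: 31.12
eef_pos: [0.6486, -0.1543, 0.0936]
tcp_rot: [0.655, 0.756, 0.0, 0.0]
contact_force: [0.6, 0.4, -4.5]
opening: 0.263
finger_force: 60.5
```

```bash
python3 st.py
```

```text
31.1167 [ 648.6 -154.3   93.6] rot [1.7998e+02 1.0000e-02 9.8190e+01] F [ 0.6  0.4 -4.5] 0.2628793882202395 60.463950634002686
```

{"name": "step_arm", "arguments": {"increments": [[[0,0.3,-1],[0,0,0]],[[0,0,-1],[0,0,0]],[[0,0,0],[0,0,0]],[[0,0,0],[0,0,0]],[[0,0,0],[0,0,0]]]}}

```text
time: 31.53
eef_pos: [0.6484, -0.1538, 0.0914]
tcp_rot: [0.655, 0.756, -0.0, -0.0]
contact_force: [0.7, -0.1, -5.7]
opening: 0.26
finger_force: 60.5
```

{"name": "step_arm", "arguments": {"increments": [[[0,0,-0.8],[0,0,0]],[[0,0,-0.6],[0,0,0]],[[0,0,0],[0,0,0]],[[0,0,0],[0,0,0]],[[0,0,0],[0,0,0]]]}}

```text
time: 31.95
eef_pos: [0.6487, -0.1539, 0.091]
tcp_rot: [0.655, 0.756, 0.0, 0.0]
contact_force: [-2.2, 0.8, 0.6]
opening: 0.263
finger_force: 61.2
```

```bash
python3 st.py
```

```text
31.95 [ 648.7 -153.9   91. ] rot [1.7997e+02 2.0000e-02 9.8200e+01] F [-2.2  0.8  0.6] 0.26262551095662406 61.237056255340576
```

Landed at the expected height. I'll release, back off and check.

{"name": "step_arm", "arguments": {"increments": [[[0,0,0],[0,0,0]],[[0,0,0],[0,0,0]],[[0,0,0],[0,0,0]],[[0,0,15],[0,0,0]],[[0,0,35],[0,0,0]],[[0,-20,35],[0,0,0]],[[0,-20,10],[0,0,0]],[[0,0,0],[0,0,0]]], "fingers": 0}}

```text
time: 32.62
eef_pos: [0.6514, -0.1983, 0.1928]
tcp_rot: [0.656, 0.755, 0.001, 0.006]
contact_force: [1.1, -0.1, 0.0]
opening: 0.5
finger_force: 0.0
```

{"name": "step_arm", "arguments": {"increments": [[[0,0,0],[0,0,0]],[[0,0,0],[0,0,0]],[[0,0,0],[0,0,0]],[[0,0,0],[0,0,0]]], "fingers": 1}}

```text
time: 32.95
eef_pos: [0.6476, -0.1927, 0.1832]
tcp_rot: [0.654, 0.756, -0.0, -0.002]
contact_force: [0.5, -0.3, -0.5]
opening: 0.999
finger_force: 0.0
```

```bash
python3 st.py
python3 - <<'E'
from h import *
s=snap('w10'); w=cv2.imread('pics/w10.png'); cp=load('w10')
print('shoulder',refine(w,cp,.110,.040,.08,(649.5,-154.4,8.2),s=3))
print('blank',refine(w,cp,.076,.036,.09,(649.5,-154.4,8.2),s=2,sides=(1,3)))
print('die',refine(w,cp,.066,.044,.1,(649.7,-154.4,8.2),s=1.8))
print('packer',refine(w,cp,.03,.054,.11,(649.6,-154.4,8.2),s=2))
sd=cams.read_camera('side')[:,:,::-1]
a=cv2.resize(w[40:300,180:440],(400,400),interpolation=cv2.INTER_CUBIC)
b=cv2.resize(sd[90:230,140:280],(400,400),interpolation=cv2.INTER_CUBIC)
cv2.imwrite('pics/fin.png',np.hstack([a,b]))
E
```

```text
32.95 [ 647.6 -192.7  183.2] rot [-1.7985e+02 -1.1000e-01  9.8240e+01] F [ 0.5 -0.3 -0.5] 0.99893184699749 0.0
shoulder (array([ 648.15, -154.32,    8.45]), [(0, 25, -0.14, 0.2), (1, 25, -0.22, 0.27), (2, 25, -0.5, 0.91), (3, 25, -0.2, 0.21)])
blank (array([ 381.19, -193.32,    3.62]), [(3, 6, 0.03, 0.39)])
die (array([ 650.45, -155.27,    8.13]), [(0, 25, 0.3, 0.22), (1, 25, 0.33, 0.09), (2, 24, 0.22, 0.24), (3, 25, 0.31, 0.14)])
packer (array([ 649.49, -154.29,    8.12]), [(0, 25, 0.03, 0.35), (1, 25, -0.06, 0.26), (2, 25, 0.2, 0.48), (3, 8, 0.08, 0.59)])
```

View pics/fin.png

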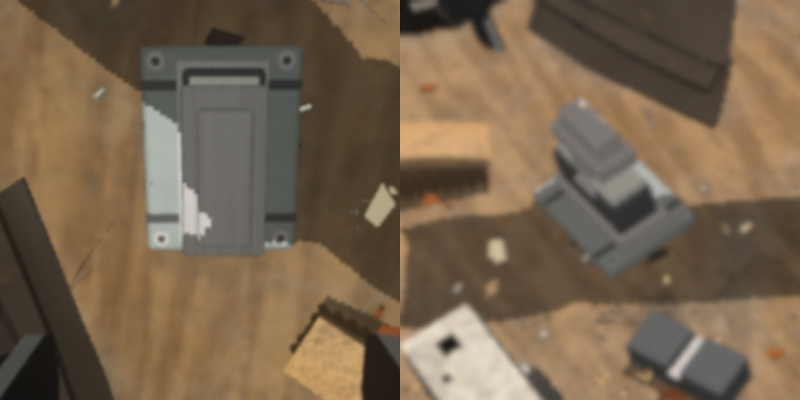

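Run:
```python
from h import *
s=snap('w11'); w=cv2.imread('pics/w11.png'); cp=load('w11'); print(np.round(s['eef_pos'],4),R.from_quat(s['tcp_rot']).as_euler('xyz',degrees=True).round(2))
for sd in ((0,1,3),(1,2,3),(0,1,2,3)): print('shoulder',refine(w,cp,.110,.040,.08,(648.8,-154.4,8.2),s=2.5,sides=sd))
print('tang',refine(w,cp,.130,.024,.06,(648.8,-154.4,8.2),s=2))
print('packer',refine(w,cp,.03,.054,.11,(649.6,-154.4,8.2),s=2),refine(w,cp,.016,.1,.13,(649.6,-154.4,8.2),s=2.5))
```

```text
[ 0.6479 -0.1929  0.1838] [-1.799e+02 -7.000e-02  9.824e+01]
shoulder (array([ 648.08, -154.34,    8.74]), [(0, 25, 0.0, 0.25), (1, 25, -0.12, 0.14), (3, 25, -0.12, 0.11)])
shoulder (array([ 649.18, -154.17,    9.2 ]), [(1, 25, -0.1, 0.21), (2, 25, -0.03, 0.64), (3, 25, -0.14, 0.13)])
shoulder (array([ 648.15, -154.33,    8.72]), [(0, 25, -0.13, 0.26), (1, 25, -0.11, 0.15), (2, 25, -0.58, 0.8), (3, 25, -0.11, 0.1)])
tang (array([ 649.49, -155.  ,    7.56]), [(0, 25, -0.03, 0.24), (1, 25, -0.55, 0.18), (2, 25, -0.3, 0.5), (3, 24, -0.44, 0.14)])
packer (array([ 649.5 , -154.57,    8.24]), [(0, 25, -0.18, 0.35), (1, 25, 0.23, 0.1), (2, 25, 0.02, 0.46), (3, 18, 0.58, 0.18)]) (array([ 649.45, -155.24,    8.45]), [(0, 25, -0.85, 0.43), (1, 25, 0.22, 0.28), (2, 25, -0.81, 0.32), (3, 25, 0.87, 0.87)])
```

Punch, blank, die and packer all agree to within about 1 mm. The tang reads 649.5 and the packer 649.5 in x, the stack looks level in the side view, and the gripper is clear.

```bash
python3 -c "
from plant import sign_off
print(sign_off())"
```

```text
the job is handed in; nothing more can be done
None
```

The bending tool is set up and handed in at about 33 s: packer, wide-groove die, blank and punch are stacked on the press base, within about 1 mm of centred by the wrist camera and square to within about 1°, and nothing else was touched; the blank's last check was before the punch went on.

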